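Knock moulded test bars out of the gang mould

ROBOT

A 6-joint arm with a two-finger parallel gripper is mounted at the origin on the work surface. World frame = base frame: x ahead of the robot, y to its left, z up, the work surface at z = 0. Lengths are in mm, angles in degrees, forces in N, time in s.
With the tool pointing down it reaches from about 300 to 850 mm from the base axis. Payload 4.2 kg.
Tool frame: the origin (TCP) lies between the finger pads; the fingertips stand 14 mm ahead of it and the grasp point (between the pads) lies 5 mm behind it (env.finger_overhang is the distance from the TCP to the fingertips, in mm); z points along the fingers, y is the line along which they close (so a half turn about z gives the same grasp; the last joint's range is limited). The gripper opens to 91 mm and grips with 3 to 60 N. Pads are 32 mm wide; open, the fingers measure 118 mm over their backs; the gripper's body (76 mm by 178 mm) begins 60 mm behind the grasp point.
Start: joints at [-1.146, 18.312, 89.639, -0, 72.044, -1.146], TCP at [575.015, 0, 227.976] pointing down, gripper open.
Joint ranges: [-177.97, 177.97], [-48.28, 115.42], [12.27, 149.76], [-77.06, 257.06], [2.81, 150.46], [-146.56, 146.56]. Speed limits (degrees/s): [147.25, 147.25, 180, 180, 180, 180].

INTERFACE

Orientations are given as [roll, pitch, yaw] about the fixed x, y, z axes, in that order (R = Rz(yaw) Ry(pitch) Rx(roll)).
In Python, from workcell import status, cams, env, finder gives the robot as it stands.
- The arm moves only by the tool apply_moves, never from a script. Its argument "increments" is a list of rows, each a list of 7 numbers: the opening, from -1 (shut) to 1 (fully open), then the shift along the world's x, y, z in m, then the turn, a rotation vector about the world's x, y, z in degrees. In form: [[gripper, x, y, z, ax, ay, az], ...]. A call has 1 to 5 rows; each row shifts and turns the commanded pose from where the row before left it; what a row does not reach is not made up. A row lasts 1/12 s, in which the tool goes at most 41.7 mm and 7.16 degrees, less where a joint would pass 70% of its speed; a pose out of reach is approached as far as the arm can. A call with a gripper value outside its range is refused whole. The fingers move at their own pace and stop on an object; "newtons" is the grip in N (left out, the last holds). Time passes only in rows, so rows that do not move let the fingers close. It gives the time, the measured TCP pose, the force, the opening and the grip force at its end, in the units of the state.
- status.state(): the state, without advancing time (a new reading comes with each control period).
- cams.grab_frame(name): name is "scene" or "side" or "wrist"; returns a dict with "color" (400x640x3 uint8, red, green, blue), "intrinsics" (3x3 intrinsics, pixels), "k1" (the pictures are not rectified: a ray, as slopes to the right and down, at radius r is drawn at 1 + k1 r^2 times it, then the intrinsics apply), "R" (3x3) and "t" (3): a world point X has camera coordinates R X + t. Camera axes: x right, y down, z forward; pixel columns grow to the right and rows downward; lengths in mm; the calibration is good to about 2 mm. A picture is of the moment at which its call begins. There is no depth.
- env.job_done(): hands the job in; it is judged then, once.
Trained networks look in the newest picture that a camera, given by its name, has taken for a name from the list of things; names that differ only in an ending like _2 or _b are one class to them, and where a whole thing is asked for, a point or a joint stands for the part that bears it (a point fixed in the world has none). Each returns a list of dicts, best first, with "score" (0 to 1); they miss things now and then, are a little off and sometimes report something else, mostly with a low value. They report only what shows in the picture. A call takes as long as a camera call. They do not tell look-alikes from the thing itself.
- finder.boxes_of(query, camera): "rect" ([left, top, width, height] in pixels, round what is visible of it).
- finder.trace(query, camera): "pixels" (400x640 bool, what is visible of it) and "rect" ([left, top, width, height] in pixels, round what is visible of it).
The state is a dict: "time_s": time; "qpos": joint angles; "qvel": joint speeds; "effort": joint torques, N m; "ee_pos": TCP position; "ee_rot": TCP orientation; "force": force on the tool from outside, world axes, zero at the start; "torque": the same for the moment, N m; "gripper_width": finger opening in mm; "gripper_force": force on a finger pad.
Only numpy, scipy, OpenCV 4.12 (cv2) and the standard library are available. Lean on these libraries where they do the work, as an engineer would, in place of code of your own. Each camera call takes 0.05 s, during which the arm holds its last target. There are 200 camera calls.

TASK

Lift the hold-down strap off the mould and lay it on the bench, then take the mallet and strike fully down the knock-out peg of every mould cavity that holds a test bar, using the mallet and never the gripper on the pegs. Lift every bar out of the mould and lay it flat inside the steel tray, side by side and none on top of another. Finish with the mallet lying with its head on its rubber mat and the strap laid back flat across the middle of the mould's cavities as it was; do not disturb the bottle, beaker and jar.

Things in the scene. Friction and masses are not known exactly. Their poses are not given: they have to be found in the camera images.
- mould: fixed aluminium gang mould, 190 (x) x 252 (y) x 64 mm high, origin at the centre of its underside. Four open dumb-bell cavities, 30 mm deep, lie along its x at x = +24.5 mm, y = -90, -30, +30, +90 mm (numbers 0 to 3); a steel knock-out peg for each stands at x = -70 mm at the same y. Some cavities are empty.
- tray: fixed low steel specimen tray, outside 160 (x) x 264 (y) x 14 mm, walls and floor 4 mm, inside 152 x 256 mm; origin at the centre of its underside, z up. Holds four bars lying side by side along x at a spacing of about 60 mm in y.
- strap_mid (a point): centre of the loose hold-down strap, a dark steel flat bar 236 mm long along its x, 28 mm wide (y), 16 mm thick (z), 0.4 kg, with a small round boss, under 4 mm high, near each end of its top. At the start it lies flat on the mould's top across all four cavities (centre at mould x = +24.5 mm, y = 0, 8 mm above the mould's top), its length along the mould's y. There is room for it on the bench just beyond the tray's far (+x) edge, with its length along the tray's y.
- mat: fixed black rubber mat, 180 (x) x 140 (y) x 4 mm, the mallet's place; origin at the centre of its underside.
- mallet_head (a point): centre of the head of the loose mallet. White nylon block head 60 (x) x 54 (y) x 64 mm (z), standing on its lower z face at the start; a round wooden handle, 20 mm thick, leaves the head's -x face at half height and ends 143 mm from the head's centre. 0.36 kg, balanced within the head; best held by the head across its 54 mm flats, high enough that the lower face is free to strike. Point = centre of the head block, 32 mm above its lower face.
- bottle: bystander: closed amber bottle, 60 mm wide, 110 mm high; origin at the centre of its underside.
- beaker: bystander: glass beaker, 72 mm wide, 90 mm high; origin at the centre of its underside.
- jar: bystander: closed white jar, 68 mm wide, 75 mm high; origin at the centre of its underside.
- bar0_mid (a point): centre of moulded white resin test bar 0 (loose, about 0.13 kg; may be absent): dumb-bell 100 mm long along its x, 30 mm high, ends 30 mm wide in y, the middle 44 mm of the length only 24 mm wide. At the start it lies in cavity 0 with its top flush with the mould's top, so it cannot be gripped until knocked up.
- peg0 (a joint): travel in m of knock-out peg 0: 0 = up, 0.024 = fully down. A light spring and stiff friction oppose it: about 7 to 9 N moves it, and it stays where it is left. As it goes down, an ejector under the bar in cavity 0 rises by the same distance, so fully down leaves the bar standing 24 mm proud of the mould's top, its lowest 6 mm still in the cavity.
- peg0_top (a point): centre of the top face of knock-out peg 0 (cap 20 mm wide); 38 mm above the mould's top when up, 14 mm when fully down.
- bar1_mid (a point): centre of moulded white resin test bar 1 (loose, about 0.13 kg; may be absent): dumb-bell 100 mm long along its x, 30 mm high, ends 30 mm wide in y, the middle 44 mm of the length only 24 mm wide. At the start it lies in cavity 1 with its top flush with the mould's top, so it cannot be gripped until knocked up.
- peg1 (a joint): travel in m of knock-out peg 1: 0 = up, 0.024 = fully down. A light spring and stiff friction oppose it: about 7 to 9 N moves it, and it stays where it is left. As it goes down, an ejector under the bar in cavity 1 rises by the same distance, so fully down leaves the bar standing 24 mm proud of the mould's top, its lowest 6 mm still in the cavity.
- peg1_top (a point): centre of the top face of knock-out peg 1 (cap 20 mm wide); 38 mm above the mould's top when up, 14 mm when fully down.
- bar2_mid (a point): centre of moulded white resin test bar 2 (loose, about 0.13 kg; may be absent): dumb-bell 100 mm long along its x, 30 mm high, ends 30 mm wide in y, the middle 44 mm of the length only 24 mm wide. At the start it lies in cavity 2 with its top flush with the mould's top, so it cannot be gripped until knocked up.
- peg2 (a joint): travel in m of knock-out peg 2: 0 = up, 0.024 = fully down. A light spring and stiff friction oppose it: about 7 to 9 N moves it, and it stays where it is left. As it goes down, an ejector under the bar in cavity 2 rises by the same distance, so fully down leaves the bar standing 24 mm proud of the mould's top, its lowest 6 mm still in the cavity.
- peg2_top (a point): centre of the top face of knock-out peg 2 (cap 20 mm wide); 38 mm above the mould's top when up, 14 mm when fully down.
- bar3_mid (a point): centre of moulded white resin test bar 3 (loose, about 0.13 kg; may be absent): dumb-bell 100 mm long along its x, 30 mm high, ends 30 mm wide in y, the middle 44 mm of the length only 24 mm wide. At the start it lies in cavity 3 with its top flush with the mould's top, so it cannot be gripped until knocked up.
- peg3 (a joint): travel in m of knock-out peg 3: 0 = up, 0.024 = fully down. A light spring and stiff friction oppose it: about 7 to 9 N moves it, and it stays where it is left. As it goes down, an ejector under the bar in cavity 3 rises by the same distance, so fully down leaves the bar standing 24 mm proud of the mould's top, its lowest 6 mm still in the cavity.
- peg3_top (a point): centre of the top face of knock-out peg 3 (cap 20 mm wide); 38 mm above the mould's top when up, 14 mm when fully down.
- mallet: the mallet itself; origin at the centre of the head's lower face, axes as for its head
Things that resemble listed ones, but are neither listed nor needed, are in the scene too. Leave any purple or red look-alike of the part that bears bar0_mid alone.

How it is judged:
By the outcome, as a careful person would: the job done as asked, in the order asked, and still so for the second after the job is handed in, with the robot touching nothing.
Of bar0, bar1, bar2, bar3 only 2 to 4 are there at a start; the rules pass over those that are not, and their reading is None.
At some moment in a run one of mallet may be knocked a few centimetres aside while the robot is not near it.
Once in a run the grip may slacken for a moment while it holds something.
It also fails if it takes over 210 s, if anything falls off the work surface, if the arm or the gripper's body presses on something with over 40 N, if the wrist force passes 120 N, or if a joint passes its speed limit or range.

## Working session

There is one attempt and no reset: what is moved stays moved. The work goes in short steps, Python scripts to look and compute and a tool call to move; the robot and the scene stay as the last step left them, time stands still between calls to the robot, and variables do not carry over. Pictures are saved under pics/ and viewed, at most 14 in all, crops included, and the job is handed in when it is done.

Besides the shell and the picture viewer there is one more tool, called after ">>>" by a JSON object that holds its "op" and its "data", one argument or row to a line. apply_moves: Moves the arm, as the interface text tells. Its arguments: {"type":"object","properties":{"increments":{"type":"array","items":{"type":"array","items":{"type":"number"}}},"newtons":{"type":"number"}},"required":["increments"]}

```bash
mkdir -p pics; ls
cat > h.py <<'E'
import numpy as np, cv2
from workcell import status, cams, env, finder
def ray(f,u,v):
    K=np.array(f['intrinsics']);k=f['k1']
    d=np.array([(u-K[0,2])/K[0,0],(v-K[1,2])/K[1,1]]);s=d.copy()
    for _ in range(20): s=d/(1+k*(s@s))
    R=np.array(f['R']);t=np.array(f['t'])
    return -R.T@t, R.T@np.array([s[0],s[1],1])
def at(f,u,v,z):
    c,d=ray(f,u,v); return (c+d*(z-c[2])/d[2])[:2]
def proj(f,X):
    R=np.array(f['R']);t=np.array(f['t']);p=R@np.array(X,float)+t
    s=p[:2]/p[2];s=s*(1+f['k1']*(s@s));K=np.array(f['intrinsics'])
    return np.array([K[0,0]*s[0]+K[0,2],K[1,1]*s[1]+K[1,2]])
def save(f,n): cv2.imwrite('pics/'+n+'.png',f['color'][:,:,::-1])
E
python3 - <<'E'
from h import *
for c in ['scene','side']:
    f=cams.grab_frame(c); save(f,c+'0')
    print(c,np.round(-np.array(f['R']).T@f['t']),np.round(f['intrinsics'],1).tolist(),f['k1'])
    for q in ['mould','tray','strap_mid','mat','mallet_head','bottle','beaker','jar','bar0_mid','peg0']:
        print(q,[(np.round(b['rect']).tolist(),round(b['score'],2)) for b in finder.boxes_of(q,c)][:6])
E
```

```text
pics
scene [1041.  287. 1013.] [[368.2, 0.0, 325.0], [0.0, 368.2, 199.3], [0.0, 0.0, 1.0]] 0.015650331104292196
mould [([334.0, 180.0, 98.0, 90.0], 0.74), ([378.0, 189.0, 9.0, 7.0], 0.32)]
tray [([191.0, 134.0, 91.0, 64.0], 0.71)]
strap_mid [([340.0, 206.0, 83.0, 36.0], 0.73)]
mat [([284.0, 164.0, 55.0, 57.0], 0.78)]
mallet_head [([306.0, 151.0, 25.0, 46.0], 0.9), ([400.0, 192.0, 6.0, 12.0], 0.25)]
bottle [([296.0, 263.0, 26.0, 32.0], 0.56)]
beaker [([256.0, 229.0, 23.0, 33.0], 0.72), ([222.0, 222.0, 26.0, 29.0], 0.47)]
jar []
bar0_mid [([380.0, 162.0, 31.0, 22.0], 0.89), ([447.0, 261.0, 34.0, 36.0], 0.81), ([392.0, 303.0, 44.0, 16.0], 0.75), ([340.0, 271.0, 35.0, 23.0], 0.58), ([344.0, 202.0, 17.0, 28.0], 0.5)]
peg0 [([358.0, 181.0, 5.0, 12.0], 0.62), ([420.0, 200.0, 6.0, 7.0], 0.62), ([379.0, 190.0, 8.0, 6.0], 0.54)]
side [ 194. 1074.  700.] [[374.4, 0.0, 318.3], [0.0, 374.4, 206.0], [0.0, 0.0, 1.0]] -0.04191655982622804
mould [([258.0, 215.0, 87.0, 77.0], 0.83)]
tray [([257.0, 211.0, 86.0, 80.0], 0.75)]
strap_mid [([279.0, 213.0, 32.0, 53.0], 0.58)]
mat [([314.0, 206.0, 52.0, 28.0], 0.66)]
mallet_head [([332.0, 198.0, 55.0, 27.0], 0.8)]
bottle []
beaker [([265.0, 181.0, 16.0, 26.0], 0.97)]
jar [([274.0, 169.0, 20.0, 27.0], 0.7)]
bar0_mid [([205.0, 258.0, 14.0, 33.0], 0.89), ([235.0, 230.0, 21.0, 28.0], 0.8), ([356.0, 252.0, 28.0, 30.0], 0.72), ([217.0, 296.0, 39.0, 36.0], 0.59)]
peg0 [([317.0, 250.0, 10.0, 15.0], 0.66), ([322.0, 242.0, 10.0, 8.0], 0.63)]
```

View pics/scene0.png

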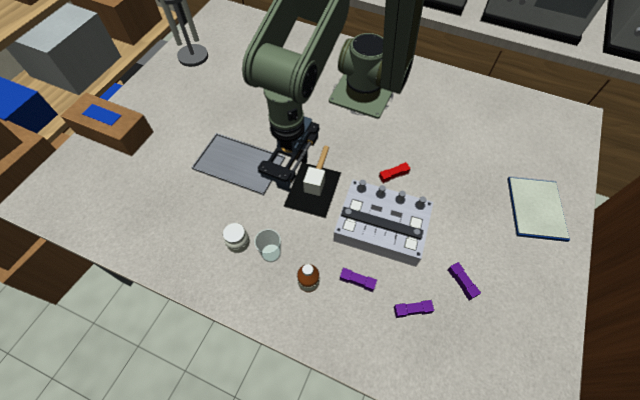

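View pics/side0.png

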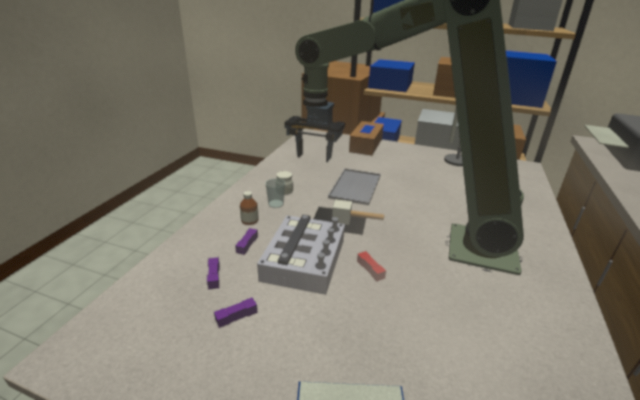

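The scene shows the tray at (237,162), the mallet on its mat at (312,192), and the mould at (383,222) with the strap across it. The pegs stand on the robot's side at (361–420,186–203). Red and purple look-alikes lie around it. Next I fit poses by silhouette and look closer at the mould.

```bash
cat >> h.py <<'E'
from scipy.optimize import minimize
def boxpts(p,l,w,h,z0=0):
    x,y,a=p; c,s=np.cos(np.radians(a)),np.sin(np.radians(a))
    return [(x+c*i*l/2-s*j*w/2,y+s*i*l/2+c*j*w/2,z0+k*h) for i in(-1,1) for j in(-1,1) for k in(0,1)]
def fitbox(views,p0,l,w,h,z0=0,yaw=True):
    # views: list of (frame, mask); maximise IoU of projected box hull
    def cost(q):
        p=q if yaw else [q[0],q[1],p0[2]]
        c=0
        for f,m in views:
            pts=np.array([proj(f,X) for X in boxpts(p,l,w,h,z0)],np.float32)
            im=np.zeros((1600,2560),np.uint8); hull=cv2.convexHull(pts)
            cv2.fillConvexPoly(im,np.round((hull+.5)*4*16-8).astype(np.int32),1,shift=4)
            im=cv2.resize(im.astype(np.float32),(640,400),interpolation=cv2.INTER_AREA)
            mm=m.astype(np.float32)
            c-=np.minimum(im,mm).sum()/np.maximum(im,mm).sum()
        return c/len(views)
    n=3 if yaw else 2; best=None
    q=np.array(p0[:n],float)
    for st in ([30,30,12][:n],[8,8,4][:n],[3,3,1.5][:n]):
        S=np.vstack([q]+[q+np.eye(n)[i]*st[i] for i in range(n)])
        r=minimize(cost,q,method='Nelder-Mead',options=dict(initial_simplex=S,maxiter=60,xatol=.1,fatol=1e-4)); q=r.x
    return np.round(q,1),round(-r.fun,3)
E
python3 - <<'E'
from h import *
F={c:cams.grab_frame(c) for c in ['scene','side']}
T={}
for q in ['mould','tray','mat','mallet_head','peg0']:
    for c in F: T[q,c]=finder.trace(q,c)
f=F['scene']
def go(q,l,w,h,uv,z,yaws,cs=('scene','side')):
    x,y=at(f,*uv,z); print(q,np.round([x,y]))
    for cc in [cs]+[(c,) for c in cs]:
        v=[(F[c],T[q,c][0]['pixels']) for c in cc if T[q,c]]
        r=[fitbox(v,[x,y,a],l,w,h) for a in yaws]; print(cc,max(r,key=lambda t:t[1]))
go('mould',190,252,64,(383,222),32,[-10,10])
go('tray',160,264,14,(237,162),0,[-10,10],('scene',))
go('mat',180,140,4,(312,192),0,[-20,0,20],('scene',))
x,y=at(f,314,182,32);print('head',x,y, at(f,326,150,32))
for d in T['peg0','scene']:
    ys,xs=np.where(d['pixels']);print('peg',d['rect'],round(d['score'],2),at(f,xs.mean(),ys.min()+3,102))
for n,u,v,z in [('bottle',308,270,90),('beaker',268,232,80),('jar',235,228,75)]: print(n,at(f,u,v,z))
cr=f['color'][165:275,325:445]; cv2.imwrite('pics/m.png',cv2.resize(cr,None,fx=5,fy=5,interpolation=cv2.INTER_CUBIC)[:,:,::-1])
E
```

```text
mould [512. 258.]
('scene', 'side') (array([508.4, 257.3,   5.4]), np.float64(0.773))
('scene',) (array([508.4, 257.9,   5.3]), np.float64(0.733))
('side',) (array([508.8, 256. ,   5.5]), np.float64(0.815))
tray [ 482. -268.]
('scene',) (array([ 485. , -259.3,    0.5]), np.float64(0.841))
('scene',) (array([ 485. , -259.3,    0.5]), np.float64(0.841))
mat [486.  12.]
('scene',) (array([475.7,  11.3,   7.4]), np.float64(0.743))
('scene',) (array([475.7,  11.3,   7.4]), np.float64(0.743))
head 467.43026444631846 11.136338953539905 [335.0235296   -5.36464118]
peg [420.9, 199.3, 6.2, 8.4] 0.58 [437.06138101 338.96968028]
peg [402.4, 192.5, 5.3, 12.2] 0.42 [442.04779946 278.83052688]
bottle [756.15843292 127.04315327]
beaker [698.66124072 -22.98714648]
jar [ 723.61638418 -114.89034144]
```

View pics/m.png

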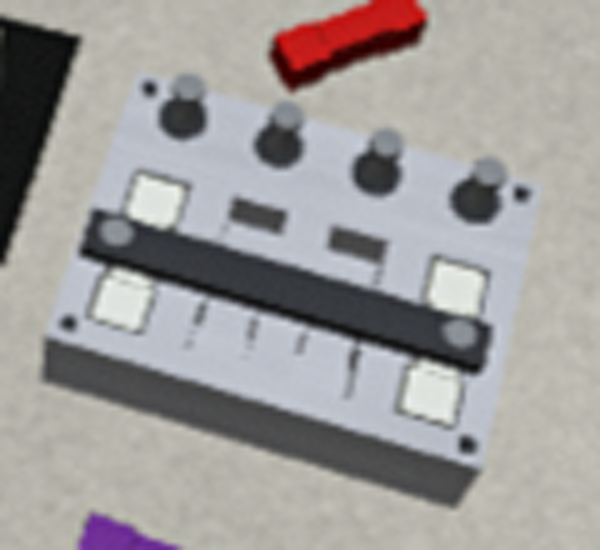

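Close view: white bar ends show in cavities 0 (leftmost) and 3 (rightmost), and cavities 1 and 2 are empty (dark). I compute the mould pose from its top corners, peg caps and strap bosses.

Run:
```python
from h import *
from scipy.optimize import least_squares
f=cams.grab_frame('scene')
g=lambda a,b:(325+a/5-.4,165+b/5-.4)
obs=[]
P={(-95,-126,64):(138,75),(-95,126,64):(541,187),(95,126,64):(482,467),(95,-126,64):(45,338),
(-70,-90,102):(188,88),(-70,-30,102):(287,115),(-70,30,102):(387,142),(-70,90,102):(488,172)}
def W(p,X):
    a=np.radians(p[2]);return [p[0]+np.cos(a)*X[0]-np.sin(a)*X[1],p[1]+np.sin(a)*X[0]+np.cos(a)*X[1],X[2]]
r=least_squares(lambda p:np.concatenate([proj(f,W(p,X))-g(*u) for X,u in P.items()]),[508,257,5],x_scale=[1,1,.2])
print(r.x,np.round(r.fun,1))
p=r.x
for i,y in enumerate([-90,-30,30,90]): print(i,np.round(W(p,(24.5,y,64))),np.round(W(p,(-70,y,102))))
print('strap',W(p,(24.5,0,72)), 'bosses',at(f,*g(117,232),83),at(f,*g(460,333),83))
s=status.state();print(s['ee_pos'],s['ee_rot'],s['time_s'],s['force'],env.finger_overhang)
w=cams.grab_frame('wrist');print(np.round(-np.array(w['R']).T@w['t']),np.round(w['R'],2).tolist(),w['intrinsics'])
```

```text
[510.92788319 256.83657698   5.67398271] [-0.4 -0.4  0.2 -0.3  0.2  0.8 -0.3  0.  -0.1 -0.2 -0.1 -0.1  0.1  0.1
  0.4 -0.2]
0 [544. 170.  64.] [450. 160. 102.]
1 [538. 229.  64.] [444. 220. 102.]
2 [532. 289.  64.] [438. 280. 102.]
3 [526. 349.  64.] [432. 339. 102.]
strap [np.float64(535.3078470912787), np.float64(259.2588404628382), 72] bosses [547.3369642  155.92626209] [528.3221819  354.77562388]
[5.75006188e+02 1.27520041e-02 2.27963566e+02] [ 1.79996205e+02 -1.83131430e-03  8.99992123e+01] 1.75 [ 0.932799   -1.07425936 -0.46635152] 14.0
[575.  82. 385.] [[1.0, -0.0, 0.0], [-0.0, -0.96, 0.29], [0.0, -0.29, -0.96]] [[281.92926405   0.         320.31369323]
 [  0.         281.92926405 197.36806096]
 [  0.           0.           1.        ]]
```

>>> {"op": "apply_moves", "data": {
  "increments": [
    [1,-0.005,0.032,-0.005,0,0,0.7],
    [1,-0.005,0.032,-0.005,0,0,0.7],
    [1,-0.005,0.032,-0.005,0,0,0.7],
    [1,-0.005,0.032,-0.005,0,0,0.7],
    [1,-0.005,0.032,-0.005,0,0,0.7]
  ]
}}

```text
time_s: 2.22
ee_pos: [549.7, 161.3, 202.9]
ee_rot: [180.0, -0.0, 93.5]
force: [0.5, -0.7, -0.3]
gripper_width: 91.2
gripper_force: 0.0
```

>>> {"op": "apply_moves", "data": {
  "increments": [
    [1,-0.005,0.032,-0.005,0,0,0.7],
    [1,-0.005,0.032,-0.005,0,0,0.7],
    [1,-0.005,0.032,0,0,0,0.7],
    [1,0,0,0,0,0,0]
  ]
}}

```text
time_s: 2.55
ee_pos: [533.9, 261.1, 192.5]
ee_rot: [-180.0, -0.2, 95.9]
force: [0.1, -0.0, -0.4]
gripper_width: 91.3
gripper_force: 0.0
```

```bash
cat >> h.py <<'E'
def W(p,X):
    a=np.radians(p[2]);return [p[0]+np.cos(a)*X[0]-np.sin(a)*X[1],p[1]+np.sin(a)*X[0]+np.cos(a)*X[1],X[2]]
E
python3 - <<'E'
from h import *
w=cams.grab_frame('wrist'); im=w['color'][:,:,::-1].copy()
p=[510.9,256.8,5.67]
for X in [(-95,-126,64),(-95,126,64),(95,126,64),(95,-126,64),(-70,-90,102),(-70,-30,102),(-70,30,102),(-70,90,102),(10.5,-118,80),(38.5,-118,80),(10.5,118,80),(38.5,118,80)]:
    u=proj(w,W(p,X)); print(X,np.round(u)); 
    if 0<u[0]<640 and 0<u[1]<400: cv2.circle(im,tuple(int(round(a)) for a in u),3,(0,0,255),1)
cv2.imwrite('pics/w1.png',im); print(status.state()['ee_pos'])
E
```

```text
(-95, -126, 64) [221. 296.]
(-95, 126, 64) [194.  65.]
(95, 126, 64) [398.  65.]
(95, -126, 64) [380. 297.]
(-70, -90, 102) [229. 289.]
(-70, -30, 102) [223. 236.]
(-70, 30, 102) [216. 174.]
(-70, 90, 102) [209. 104.]
(10.5, -118, 80) [309. 299.]
(38.5, -118, 80) [333. 299.]
(10.5, 118, 80) [306.  72.]
(38.5, 118, 80) [338.  72.]
[534.38972711 258.56409854 192.66031526]
```

View pics/w1.png

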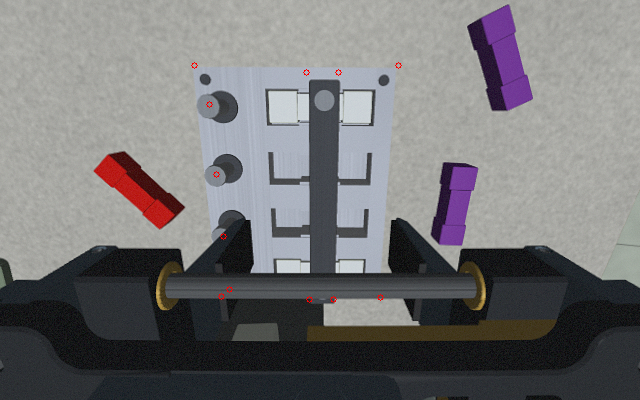

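The wrist picture confirms the mould pose within 2 mm. Cavities 1 and 2 are empty, and the strap runs straight between the fingers, with its far end at row 80.

>>> {"op": "apply_moves", "data": {
  "increments": [
    [1,0.001,-0.001,-0.03,0,0,0],
    [1,0.001,-0.001,-0.03,0,0,0],
    [1,0,0,-0.03,0,0,0],
    [1,0,0,-0.015,0,0,0],
    [1,0,0,-0.006,0,0,0]
  ]
}}

```text
time_s: 3.02
ee_pos: [535.6, 252.0, 79.2]
ee_rot: [-179.7, 0.1, 95.5]
force: [-0.4, 0.1, 0.7]
gripper_width: 91.3
gripper_force: 0.0
```

>>> {"op": "apply_moves", "data": {
  "increments": [
    [1,0,0,0,0,0,0],
    [-1,0,0,0,0,0,0],
    [-1,0,0,0,0,0,0],
    [-1,0,0,0,0,0,0],
    [-1,0,0,0,0,0,0]
  ],
  "newtons": 40
}}

```text
time_s: 3.43
ee_pos: [537.7, 254.2, 83.3]
ee_rot: [179.9, -0.0, 95.6]
force: [0.6, -0.8, 0.6]
gripper_width: 67.4
gripper_force: 0.0
```

>>> {"op": "apply_moves", "data": {
  "increments": [
    [-1,0,0,0,0,0,0],
    [-1,0,0,0,0,0,0],
    [-1,0,0,0,0,0,0]
  ]
}}

```text
time_s: 3.68
ee_pos: [537.1, 254.1, 82.2]
ee_rot: [180.0, -0.0, 95.6]
force: [0.3, 0.3, 0.3]
gripper_width: 47.4
gripper_force: 0.0
```

>>> {"op": "apply_moves", "data": {
  "increments": [
    [-1,0,0,-0.002,0,0,0],
    [-1,0,0,0,0,0,0],
    [-1,0,0,0,0,0,0],
    [-1,0,0,0,0,0,0],
    [-1,0,0,0,0,0,0]
  ]
}}

```text
time_s: 4.1
ee_pos: [536.9, 254.0, 79.7]
ee_rot: [-180.0, 0.0, 95.6]
force: [-0.1, 0.1, -1.6]
gripper_width: 27.7
gripper_force: 40.0
```

>>> {"op": "apply_moves", "data": {
  "increments": [
    [-1,0,0,0,0,0,0],
    [-1,0,0,0.005,0,0,0],
    [-1,0,0,0.02,0,0,0],
    [-1,0,0,0.03,0,0,0],
    [-1,0,0,0.03,0,0,0]
  ]
}}

```text
time_s: 4.52
ee_pos: [535.8, 253.5, 164.7]
ee_rot: [-179.8, 0.1, 95.6]
force: [1.1, 0.6, -4.5]
gripper_width: 27.8
gripper_force: 40.0
```

```bash
cat > look.py <<'E'
from h import *
F={c:cams.grab_frame(c) for c in ['scene','side']}
f=F['scene']; save(f,'s1')
for q,l,w,h,p0 in [('tray',160,264,14,(485,-259,0)),('mat',180,140,4,(476,11,7)),('bottle',55,55,100,(756,127,0)),('beaker',66,66,90,(699,-23,0)),('jar',64,64,75,(724,-115,0)),]:
    T={c:finder.trace(q,c) for c in F}
    for cc in (['scene','side'],['scene'],['side']):
        v=[(F[c],T[c][0]['pixels']) for c in cc if T[c]]
        if v: print(q,cc,fitbox(v,p0,l,w,h,yaw=l!=w),[np.round(T[c][0]['rect']).tolist() for c in cc if T[c]])
for c in F:
    for d in finder.trace('mallet_head',c)[:1]:
        ys,xs=np.where(d['pixels']); print(c,d['rect'],d['score'])
a,b=cv2.resize(f['color'][115:215,180:350],None,fx=4,fy=4,interpolation=cv2.INTER_CUBIC),0
cv2.imwrite('pics/t1.png',a[:,:,::-1])
E
python3 look.py
```

```text
tray ['scene', 'side'] (array([ 485.9, -258. ,    1.5]), np.float64(0.957)) [[190.0, 132.0, 95.0, 63.0], [325.0, 166.0, 54.0, 38.0]]
tray ['scene'] (array([ 486.7, -257.9,    1.6]), np.float64(0.976)) [[190.0, 132.0, 95.0, 63.0]]
tray ['side'] (array([ 485.7, -258.8,    1.3]), np.float64(0.94)) [[325.0, 166.0, 54.0, 38.0]]
mat ['scene', 'side'] (array([473.5,  10.5,   7.1]), np.float64(0.548)) [[285.0, 162.0, 56.0, 58.0], [315.0, 207.0, 54.0, 27.0]]
mat ['scene'] (array([473.4,  11.3,   7. ]), np.float64(0.697)) [[285.0, 162.0, 56.0, 58.0]]
mat ['side'] (array([474.4,   4. ,   4.3]), np.float64(0.403)) [[315.0, 207.0, 54.0, 27.0]]
bottle ['scene', 'side'] (array([760.7, 130.9]), np.float64(0.678)) [[299.0, 264.0, 20.0, 29.0], [237.0, 190.0, 21.0, 34.0]]
bottle ['scene'] (array([764.2, 131.7]), np.float64(0.708)) [[299.0, 264.0, 20.0, 29.0]]
bottle ['side'] (array([756.1, 126.3]), np.float64(0.651)) [[237.0, 190.0, 21.0, 34.0]]
beaker ['scene', 'side'] (array([723.5, -12.4]), np.float64(0.587)) [[256.0, 230.0, 25.0, 32.0], [266.0, 180.0, 20.0, 29.0]]
beaker ['scene'] (array([719.2, -13.9]), np.float64(0.663)) [[256.0, 230.0, 25.0, 32.0]]
beaker ['side'] (array([719.1, -13.2]), np.float64(0.512)) [[266.0, 180.0, 20.0, 29.0]]
jar ['scene', 'side'] (array([ 735.3, -112.4]), np.float64(0.703)) [[222.0, 220.0, 30.0, 33.0]]
jar ['scene'] (array([ 735.3, -112.4]), np.float64(0.703)) [[222.0, 220.0, 30.0, 33.0]]
scene [305.2, 146.2, 25.2, 49.9] 0.9
```

View pics/t1.png

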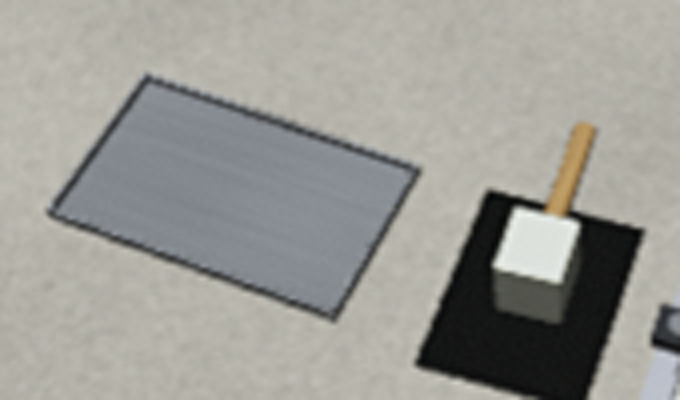

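Tray corners are at (148,75), (418,170), (335,318) and (52,212) in the crop, and the fit agrees with them (IoU 0.96). The mallet stands on its mat. I carry the strap over to the tray's far side.

>>> {"op": "apply_moves", "data": {
  "increments": [
    [-1,0.005,-0.036,0.01,0,0,-0.3],
    [-1,0.006,-0.036,0.01,0,0,-0.3],
    [-1,0.006,-0.036,0,0,0,-0.3],
    [-1,0.006,-0.036,0,0,0,-0.3],
    [-1,0.006,-0.036,0,0,0,-0.3]
  ]
}}

```text
time_s: 5.63
ee_pos: [566.1, 72.5, 185.3]
ee_rot: [180.0, 0.0, 94.1]
force: [0.7, -0.7, -3.2]
gripper_width: 27.7
gripper_force: 40.0
```

>>> {"op": "apply_moves", "data": {
  "increments": [
    [-1,0.006,-0.036,0,0,0,-0.3],
    [-1,0.006,-0.036,0,0,0,-0.3],
    [-1,0.006,-0.036,0,0,0,-0.3],
    [-1,0.006,-0.036,0,0,0,-0.3],
    [-1,0.006,-0.036,0,0,0,-0.3]
  ]
}}

```text
time_s: 6.05
ee_pos: [596.0, -107.8, 185.0]
ee_rot: [180.0, -0.0, 92.6]
force: [0.9, 0.4, -5.0]
gripper_width: 27.4
gripper_force: 40.0
```

>>> {"op": "apply_moves", "data": {
  "increments": [
    [-1,0.006,-0.036,0,0,0,-0.3],
    [-1,0.005,-0.036,-0.01,0,0,-0.3],
    [-1,0.005,-0.036,-0.02,0,0,-0.3],
    [-1,0.002,-0.03,-0.02,0,0,-0.2],
    [-1,0,-0.014,-0.02,0,0,0]
  ]
}}

```text
time_s: 6.47
ee_pos: [614.4, -262.5, 114.1]
ee_rot: [179.9, 0.2, 91.4]
force: [0.2, 0.1, -4.8]
gripper_width: 27.6
gripper_force: 40.0
```

>>> {"op": "apply_moves", "data": {
  "increments": [
    [-1,0,0,0,0,0,0],
    [-1,0,0,0,0,0,0]
  ]
}}

```text
time_s: 6.63
ee_pos: [613.0, -258.2, 113.3]
ee_rot: [-179.8, -0.1, 91.4]
force: [0.2, -0.2, -4.0]
gripper_width: 27.8
gripper_force: 40.0
```

Now down to about 18, then release.

>>> {"op": "apply_moves", "data": {
  "increments": [
    [-1,0.002,0,-0.035,0,0,0],
    [-1,0,0,-0.03,0,0,0],
    [-1,0,0,-0.02,0,0,0],
    [-1,0,0,-0.008,0,0,0],
    [-1,0,0,-0.003,0,0,0]
  ]
}}

```text
time_s: 7.05
ee_pos: [616.1, -256.6, 18.6]
ee_rot: [-179.9, -0.0, 91.6]
force: [0.3, -0.1, -3.9]
gripper_width: 27.8
gripper_force: 40.0
```

>>> {"op": "apply_moves", "data": {
  "increments": [
    [-1,0,0,0,0,0,0],
    [-1,0,0,-0.001,0,0,0],
    [-1,0,0,0,0,0,0]
  ]
}}

```text
time_s: 7.3
ee_pos: [617.4, -258.2, 20.0]
ee_rot: [179.8, 0.1, 91.5]
force: [-0.3, -0.1, -3.9]
gripper_width: 27.6
gripper_force: 40.0
```

>>> {"op": "apply_moves", "data": {
  "increments": [
    [-1,0,0,-0.002,0,0,0],
    [-1,0,0,-0.001,0,0,0],
    [-1,0,0,-0.001,0,0,0],
    [-1,0,0,0,0,0,0]
  ]
}}

```text
time_s: 7.63
ee_pos: [616.5, -258.2, 15.9]
ee_rot: [179.9, 0.0, 91.5]
force: [-1.1, 0.4, 3.7]
gripper_width: 27.5
gripper_force: 40.0
```

>>> {"op": "apply_moves", "data": {
  "increments": [
    [0.1,0,0,0,0,0,0],
    [0.1,0,0,0,0,0,0],
    [0.1,0,0,0,0,0,0],
    [0.1,0,0,0,0,0,0]
  ]
}}

```text
time_s: 7.97
ee_pos: [616.7, -258.3, 14.4]
ee_rot: [179.9, 0.0, 91.5]
force: [1.1, 0.8, 1.5]
gripper_width: 49.5
gripper_force: 0.9
```

>>> {"op": "apply_moves", "data": {
  "increments": [
    [0.1,0,0,0.02,0,0,0],
    [0.1,0,0,0.04,0,0,0],
    [0.3,0,0,0.04,0,0,0],
    [1,0,0,0.04,0,0,0],
    [1,0,0,0.03,0,0,0]
  ]
}}

```text
time_s: 8.38
ee_pos: [616.7, -258.4, 187.7]
ee_rot: [179.8, 0.1, 91.5]
force: [0.9, -1.0, -0.6]
gripper_width: 67.1
gripper_force: 0.0
```

```bash
cat > mal.py <<'E'
from h import *
f=cams.grab_frame('scene')
g=lambda a,b:(180+a/4-.4,115+b/4-.4)
c=np.array([at(f,*g(*u),68) for u in [(512,208),(580,224),(568,282),(493,272)]]);print(np.round(c),c.mean(0))
for q in [(585,127),(558,212)]: print(at(f,*g(*q),36))
for d in finder.boxes_of('mallet_head','scene')[:2]: print(d)
E
python3 mal.py
```

```text
[[444. -21.]
 [436.  34.]
 [489.  47.]
 [504.  -9.]] [468.64826483  12.75139403]
[324.03282539 -10.80267714]
[412.5767905   4.198654 ]
{'rect': [303.8, 147.5, 28.0, 49.0], 'score': 0.76}
```

>>> {"op": "apply_moves", "data": {
  "increments": [
    [1,-0.015,0.03,0.01,0,0,-7],
    [1,-0.015,0.03,0.01,0,0,-7],
    [1,-0.015,0.03,0,0,0,-7],
    [1,-0.015,0.03,0,0,0,-7],
    [1,-0.015,0.03,0,0,0,-7]
  ]
}}

```text
time_s: 8.9
ee_pos: [539.7, -106.7, 203.1]
ee_rot: [-179.9, 0.0, 56.1]
force: [0.2, 0.5, -0.2]
gripper_width: 91.5
gripper_force: 0.0
```

>>> {"op": "apply_moves", "data": {
  "increments": [
    [1,-0.015,0.03,0,0,0,-7],
    [1,-0.015,0.03,0,0,0,-7],
    [1,-0.015,0.03,0,0,0,-7],
    [1,-0.015,0.03,0,0,0,-7],
    [1,0,0,0,0,0,-7]
  ]
}}

```text
time_s: 9.32
ee_pos: [477.3, 16.0, 203.0]
ee_rot: [-179.8, 0.2, 21.4]
force: [-0.6, -0.4, -0.7]
gripper_width: 91.1
gripper_force: 0.0
```

>>> {"op": "apply_moves", "data": {
  "increments": [
    [1,0,0,0,0,0,-7],
    [1,0,0,0,0,0,-7],
    [1,0,0,0,0,0,0]
  ]
}}

```text
time_s: 9.57
ee_pos: [480.4, 12.3, 203.2]
ee_rot: [-180.0, 0.1, 7.4]
force: [-0.5, 0.6, 0.6]
gripper_width: 91.6
gripper_force: 0.0
```

Run:
```python
from h import *
w=cams.grab_frame('wrist'); save(w,'w2'); print(status.state()['ee_pos'],status.state()['ee_rot'])
print([ (d['rect'],d['score']) for d in finder.boxes_of('mallet_head','wrist')])
print([ (d['rect'],d['score']) for d in finder.boxes_of('mat','wrist')])
```

```text
[480.54430244  12.12259806 203.2437076 ] [-1.79996179e+02  7.92023999e-02  7.66076971e+00]
[([298.6, 166.0, 49.0, 137.9], 0.98)]
[([262.9, 108.4, 118.1, 136.0], 0.65), ([154.9, 54.7, 42.5, 105.4], 0.36)]
```

View pics/w2.png

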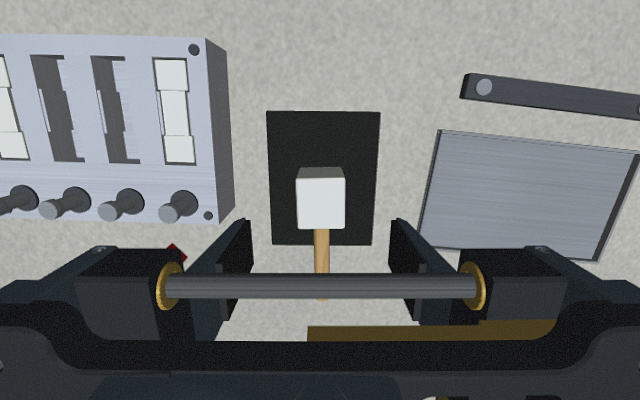

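The wrist view shows the mallet head top at (297–346,178–229), the handle pointing down the image, the mat around it, and bars in cavities 0 and 3. The strap lies beyond the tray.

Run:
```python
from h import *
f=cams.grab_frame('wrist')
c=np.array([at(f,*u,68) for u in [(299,178),(342,178),(345.5,229),(296.5,229)]]);print(np.round(c),c.mean(0))
c=np.array([at(f,*u,4) for u in [(266,111),(380,111),(372,245),(273,244)]]);print(np.round(c),c.mean(0))
print('handle end',at(f,321.5,297,36),at(f,321,232,36))
print('strap',at(f,468,74,16),'boss',at(f,484,88,19),'tray',[at(f,*u,14) for u in [(439,130),(418,247),(600,260)]])
a=cv2.cvtColor(f['color'],cv2.COLOR_RGB2GRAY).astype(int)
print(a[205,285:360].tolist()); print(a[170:240,320].tolist())
```

```text
[[493.  35.]
 [499. -10.]
 [442. -23.]
 [434.  32.]] [466.9437033    8.41891732]
[[555.  87.]
 [573. -50.]
 [396. -73.]
 [379.  64.]] [475.75836745   6.87246925]
handle end [325.37702869 -11.69146091] [420.11987592   1.76083547]
strap [ 626.26325624 -138.87642225] boss [ 613.91837686 -159.83814459] tray [array([ 561.13317087, -122.42909612]), array([ 405.80807904, -133.56811582]), array([ 419.10219506, -394.87975624])]
[34, 41, 36, 36, 40, 32, 38, 40, 41, 33, 59, 133, 198, 218, 217, 217, 217, 217, 216, 217, 217, 217, 219, 217, 217, 217, 217, 217, 216, 218, 218, 217, 218, 217, 216, 216, 216, 216, 217, 216, 218, 218, 217, 217, 217, 217, 218, 218, 220, 216, 218, 217, 217, 218, 217, 217, 218, 218, 211, 191, 24, 36, 37, 38, 37, 42, 41, 41, 37, 38, 41, 42, 41, 33, 33]
[90, 90, 92, 90, 89, 89, 90, 98, 165, 214, 216, 219, 217, 216, 216, 218, 218, 217, 216, 217, 217, 217, 217, 217, 218, 219, 218, 217, 219, 217, 217, 218, 218, 217, 215, 216, 217, 218, 217, 217, 218, 219, 217, 218, 216, 217, 218, 217, 218, 218, 217, 218, 217, 218, 217, 217, 216, 216, 207, 153, 153, 155, 158, 156, 159, 160, 156, 156, 159, 160]
```

>>> {"op": "apply_moves", "data": {
  "increments": [
    [1,-0.007,-0.002,-0.035,0,0,0.3],
    [1,-0.006,-0.001,-0.035,0,0,0],
    [1,0,0,-0.035,0,0,0],
    [1,0,0,-0.03,0,0,0],
    [1,0,0,-0.02,0,0,0]
  ]
}}

```text
time_s: 10.18
ee_pos: [466.2, 8.8, 46.3]
ee_rot: [-180.0, 0.2, 7.9]
force: [0.8, 0.1, 0.0]
gripper_width: 91.4
gripper_force: 0.0
```

>>> {"op": "apply_moves", "data": {
  "increments": [
    [-1,0,0,0,0,0,0],
    [-1,0,0,0,0,0,0],
    [-1,0,0,0,0,0,0],
    [-1,0,0,0,0,0,0],
    [-1,0,0,0,0,0,0]
  ],
  "newtons": 50
}}

```text
time_s: 10.6
ee_pos: [469.2, 9.0, 50.4]
ee_rot: [180.0, -0.2, 7.8]
force: [-0.3, 0.3, 1.1]
gripper_width: 61.1
gripper_force: 0.0
```

>>> {"op": "apply_moves", "data": {
  "increments": [
    [-1,0,0,0,0,0,0],
    [-1,0,0,0,0,0,0],
    [-1,0,0,0,0,0,0]
  ]
}}

```text
time_s: 10.85
ee_pos: [468.9, 9.3, 50.2]
ee_rot: [-180.0, -0.2, 7.8]
force: [0.0, 1.6, 6.2]
gripper_width: 53.9
gripper_force: 50.0
```

>>> {"op": "apply_moves", "data": {
  "increments": [
    [-1,0,0,0.005,0,0,0],
    [-1,0,0,0.02,0,0,0],
    [-1,0,0,0.035,0,0,0],
    [-1,0,0,0.035,0,0,0],
    [-1,0,0,0.03,0,0,0]
  ]
}}

```text
time_s: 11.27
ee_pos: [467.4, 8.9, 175.5]
ee_rot: [180.0, 0.0, 7.8]
force: [0.3, -0.6, -4.3]
gripper_width: 53.5
gripper_force: 50.0
```

>>> {"op": "apply_moves", "data": {
  "increments": [
    [-1,-0.004,0.03,0,0,0,-0.5],
    [-1,-0.004,0.03,0,0,0,-0.5],
    [-1,-0.004,0.03,0,0,0,-0.5],
    [-1,-0.004,0.03,0,0,0,-0.5],
    [-1,-0.004,0.03,0,0,0,0]
  ]
}}

```text
time_s: 11.68
ee_pos: [446.7, 159.8, 173.6]
ee_rot: [179.9, 0.1, 5.8]
force: [0.2, -0.2, -3.8]
gripper_width: 54.1
gripper_force: 50.0
```

>>> {"op": "apply_moves", "data": {
  "increments": [
    [-1,0,0,0,0,0,0],
    [-1,0,0,0,0,0,0]
  ]
}}

```text
time_s: 11.85
ee_pos: [447.0, 159.8, 173.4]
ee_rot: [179.9, 0.1, 6.0]
force: [-0.1, 0.2, -4.2]
gripper_width: 54.3
gripper_force: 50.0
```

```bash
cat > pk.py <<'E'
from h import *
import sys
fr=[]
for c in ['scene','side']:
    f=cams.grab_frame(c); u=proj(f,[445,250,100]); x,y=int(u[0]),int(u[1])
    x0=max(0,min(x-65,510)); y0=max(0,y-65)
    fr.append(cv2.resize(f['color'][y0:y0+130,x0:x0+130],(390,390),interpolation=cv2.INTER_CUBIC))
    print(c,x0,y0)
cv2.imwrite('pics/%s.png'%sys.argv[1],np.hstack(fr)[:,:,::-1])
E
python3 pk.py k1
```

```text
scene 326 126
side 261 169
```

View pics/k1.png

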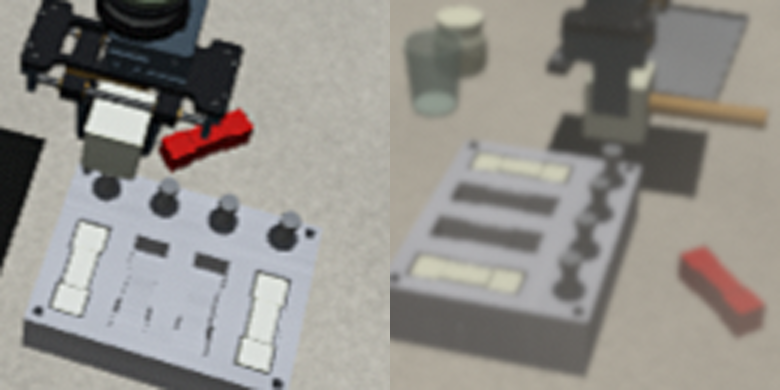

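Left: the head hovers over peg 0. Right: cavities 0 and 3 hold bars and the handle is clear. I press down.

>>> {"op": "apply_moves", "data": {
  "increments": [
    [-1,0.002,0,-0.015,0,0,0],
    [-1,0,0,-0.01,0,0,0],
    [-1,0,0,-0.008,0,0,0],
    [-1,0,0,-0.008,0,0,0],
    [-1,0,0,-0.004,0,0,0]
  ]
}}

```text
time_s: 12.37
ee_pos: [450.3, 157.8, 129.0]
ee_rot: [179.9, -0.0, 5.8]
force: [-1.9, -3.1, 5.2]
gripper_width: 53.9
gripper_force: 50.0
```

>>> {"op": "apply_moves", "data": {
  "increments": [
    [-1,0,0,-0.003,0,0,0],
    [-1,0,0,-0.002,0,0,0],
    [-1,0,0,0,0,0,0]
  ]
}}

```text
time_s: 12.62
ee_pos: [450.3, 158.3, 124.1]
ee_rot: [179.9, -0.0, 5.8]
force: [-1.2, -2.4, 1.0]
gripper_width: 53.8
gripper_force: 50.0
```

>>> {"op": "apply_moves", "data": {
  "increments": [
    [-1,0,0,-0.002,0,0,0],
    [-1,0,0,-0.001,0,0,0],
    [-1,0,0,0,0,0,0]
  ]
}}

```text
time_s: 12.87
ee_pos: [450.4, 158.4, 124.0]
ee_rot: [179.9, -0.1, 5.8]
force: [-5.1, -6.7, 22.4]
gripper_width: 53.6
gripper_force: 50.0
```

>>> {"op": "apply_moves", "data": {
  "increments": [
    [-1,0,0,-0.001,0,0,0],
    [-1,0,0,-0.001,0,0,0],
    [-1,0,0,0,0,0,0]
  ]
}}

```text
time_s: 13.12
ee_pos: [450.5, 158.4, 123.9]
ee_rot: [179.9, -0.1, 5.8]
force: [-9.6, -7.1, 37.5]
gripper_width: 53.6
gripper_force: 50.0
```

Peg 0 is on its stop (124.0 predicted and measured). Next is peg 3.

>>> {"op": "apply_moves", "data": {
  "increments": [
    [-1,0,0,0.02,0,0,0],
    [-1,0,0,0.03,0,0,0],
    [-1,-0.002,0.02,0.008,0,0,0],
    [-1,-0.003,0.03,0,0,0,0],
    [-1,-0.003,0.03,0,0,0,0]
  ]
}}

```text
time_s: 13.53
ee_pos: [442.1, 240.0, 177.4]
ee_rot: [-179.9, -0.1, 5.7]
force: [0.3, -0.5, -3.9]
gripper_width: 53.8
gripper_force: 50.0
```

>>> {"op": "apply_moves", "data": {
  "increments": [
    [-1,-0.003,0.03,0,0,0,0],
    [-1,-0.003,0.03,0,0,0,0],
    [-1,-0.004,0.03,0,0,0,0],
    [-1,0,0.01,0,0,0,0],
    [-1,0,0,0,0,0,0]
  ]
}}

```text
time_s: 13.95
ee_pos: [431.4, 341.7, 175.9]
ee_rot: [-179.9, 0.1, 6.0]
force: [0.2, 0.2, -5.0]
gripper_width: 54.1
gripper_force: 50.0
```

>>> {"op": "apply_moves", "data": {
  "increments": [
    [-1,0,0,0,0,0,0]
  ]
}}

```text
time_s: 14.03
ee_pos: [431.4, 338.9, 175.9]
ee_rot: [179.9, 0.1, 5.9]
force: [-0.1, -0.3, -4.2]
gripper_width: 53.3
gripper_force: 50.0
```

```bash
python3 pk.py k2
```

```text
scene 326 126
side 261 169
```

View pics/k2.png

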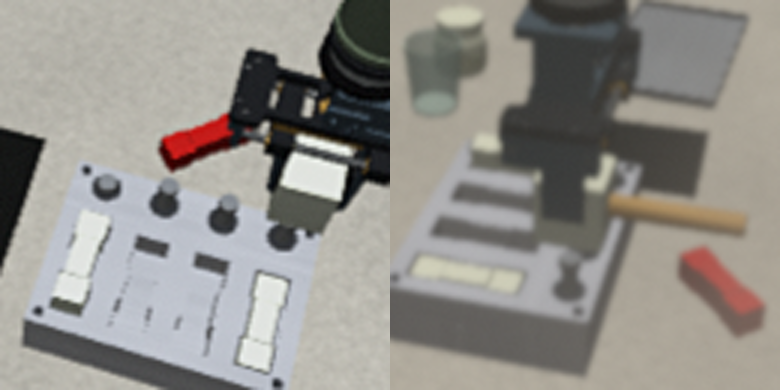

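Bar 0 stands proud with peg 0 down (107,187), and the head is over peg 3. I press peg 3.

>>> {"op": "apply_moves", "data": {
  "increments": [
    [-1,0.001,0,-0.018,0,0,0],
    [-1,0,0,-0.01,0,0,0],
    [-1,0,0,-0.008,0,0,0],
    [-1,0,0,-0.008,0,0,0],
    [-1,0,0,-0.005,0,0,0]
  ]
}}

```text
time_s: 14.55
ee_pos: [433.0, 337.7, 128.2]
ee_rot: [179.9, 0.0, 5.8]
force: [-0.3, -4.5, 5.9]
gripper_width: 54.2
gripper_force: 50.0
```

>>> {"op": "apply_moves", "data": {
  "increments": [
    [-1,0,0,-0.003,0,0,0],
    [-1,0,0,-0.002,0,0,0],
    [-1,0,0,-0.001,0,0,0],
    [-1,0,0,0,0,0,0]
  ]
}}

```text
time_s: 14.88
ee_pos: [433.1, 337.8, 124.1]
ee_rot: [179.9, -0.0, 5.8]
force: [-2.8, -6.2, 13.3]
gripper_width: 53.9
gripper_force: 50.0
```

>>> {"op": "apply_moves", "data": {
  "increments": [
    [-1,0,0,-0.001,0,0,0],
    [-1,0,0,0,0,0,0]
  ]
}}

```text
time_s: 15.05
ee_pos: [433.1, 337.8, 124.0]
ee_rot: [179.9, -0.0, 5.8]
force: [-4.5, -7.2, 18.6]
gripper_width: 53.7
gripper_force: 50.0
```

>>> {"op": "apply_moves", "data": {
  "increments": [
    [-1,0,0,-0.001,0,0,0],
    [-1,0,0,-0.001,0,0,0],
    [-1,0,0,0,0,0,0],
    [-1,0,0,0.02,0,0,0],
    [-1,0,0,0.035,0,0,0]
  ]
}}

```text
time_s: 15.47
ee_pos: [430.8, 337.2, 171.3]
ee_rot: [179.8, 0.4, 5.8]
force: [-0.3, -0.4, -5.0]
gripper_width: 53.8
gripper_force: 50.0
```

>>> {"op": "apply_moves", "data": {
  "increments": [
    [-1,0.003,-0.03,0.005,0,0,0.2],
    [-1,0.004,-0.035,0,0,0,0.2],
    [-1,0.004,-0.035,0,0,0,0.2],
    [-1,0.004,-0.035,0,0,0,0.2],
    [-1,0.004,-0.035,0,0,0,0.2]
  ]
}}

```text
time_s: 15.88
ee_pos: [451.7, 167.6, 178.5]
ee_rot: [-180.0, 0.0, 6.8]
force: [1.2, -0.4, -3.9]
gripper_width: 53.9
gripper_force: 50.0
```

>>> {"op": "apply_moves", "data": {
  "increments": [
    [-1,0.004,-0.035,0,0,0,0.2],
    [-1,0.004,-0.035,0,0,0,0.2],
    [-1,0.004,-0.035,0,0,0,0.2],
    [-1,0.003,-0.035,0,0,0,0.2],
    [-1,0.002,-0.019,0,0,0,0.2]
  ]
}}

```text
time_s: 16.3
ee_pos: [468.8, 6.9, 178.5]
ee_rot: [179.9, 0.0, 7.7]
force: [0.3, 0.1, -4.1]
gripper_width: 53.7
gripper_force: 50.0
```

>>> {"op": "apply_moves", "data": {
  "increments": [
    [-1,0,0,0,0,0,0],
    [-1,0,0,0,0,0,0]
  ]
}}

```text
time_s: 16.47
ee_pos: [468.9, 9.3, 178.5]
ee_rot: [-179.9, 0.0, 7.6]
force: [-0.7, 0.3, -4.1]
gripper_width: 53.4
gripper_force: 50.0
```

>>> {"op": "apply_moves", "data": {
  "increments": [
    [-1,0,0,-0.035,0,0,0],
    [-1,0,0,-0.035,0,0,0],
    [-1,0,0,-0.03,0,0,0],
    [-1,0,0,-0.02,0,0,0],
    [-1,0,0,-0.005,0,0,0]
  ]
}}

```text
time_s: 16.88
ee_pos: [466.2, 11.2, 50.7]
ee_rot: [-179.9, 0.4, 7.9]
force: [-1.1, -1.1, -4.3]
gripper_width: 54.0
gripper_force: 50.0
```

>>> {"op": "apply_moves", "data": {
  "increments": [
    [-1,0,0,-0.001,0,0,0],
    [-1,0,0,-0.001,0,0,0],
    [-1,0,0,0,0,0,0]
  ]
}}

```text
time_s: 17.13
ee_pos: [470.4, 10.4, 53.2]
ee_rot: [180.0, -0.2, 7.8]
force: [0.1, -0.1, -4.3]
gripper_width: 53.3
gripper_force: 50.0
```

>>> {"op": "apply_moves", "data": {
  "increments": [
    [-1,0,0,-0.001,0,0,0],
    [-1,0,0,-0.001,0,0,0],
    [-1,0,0,-0.001,0,0,0],
    [-1,0,0,0,0,0,0]
  ]
}}

```text
time_s: 17.47
ee_pos: [469.7, 10.0, 50.2]
ee_rot: [180.0, -0.1, 7.8]
force: [-1.6, 0.6, 3.9]
gripper_width: 53.8
gripper_force: 50.0
```

>>> {"op": "apply_moves", "data": {
  "increments": [
    [-1,0,0,-0.0005,0,0,0],
    [0.8,0,0,0,0,0,0],
    [0.8,0,0,0,0,0,0],
    [0.8,0,0,0,0,0,0],
    [0.8,0,0,0,0,0,0]
  ]
}}

```text
time_s: 17.88
ee_pos: [469.2, 10.0, 48.6]
ee_rot: [180.0, -0.0, 7.8]
force: [0.1, -0.0, -0.8]
gripper_width: 77.1
gripper_force: 0.0
```

>>> {"op": "apply_moves", "data": {
  "increments": [
    [0.8,0,0,0.03,0,0,0],
    [0.8,0,0,0.035,0,0,0],
    [0.8,0,0,0.035,0,0,0],
    [0.8,0,0,0.03,0,0,0]
  ]
}}

```text
time_s: 18.22
ee_pos: [469.2, 10.0, 180.5]
ee_rot: [180.0, -0.1, 7.8]
force: [1.5, 1.0, -0.1]
gripper_width: 82.4
gripper_force: 0.0
```

>>> {"op": "apply_moves", "data": {
  "increments": [
    [1,0.015,0.032,0,0,0,-0.5],
    [1,0.015,0.032,0,0,0,-0.5],
    [1,0.015,0.032,0,0,0,-0.5],
    [1,0.015,0.032,0,0,0,-0.5],
    [1,0.014,0.032,0,0,0,0]
  ]
}}

```text
time_s: 18.63
ee_pos: [543.6, 171.6, 178.4]
ee_rot: [180.0, -0.0, 5.8]
force: [1.1, -1.1, -0.3]
gripper_width: 91.3
gripper_force: 0.0
```

>>> {"op": "apply_moves", "data": {
  "increments": [
    [1,0,0,0,0,0,0],
    [1,0,0,0,0,0,0]
  ]
}}

```text
time_s: 18.8
ee_pos: [543.1, 171.2, 177.8]
ee_rot: [180.0, 0.1, 6.0]
force: [0.2, -0.8, -0.7]
gripper_width: 91.3
gripper_force: 0.0
```

Run:
```python
from h import *
w=cams.grab_frame('wrist'); im=w['color'][:,:,::-1].copy(); s=status.state(); print(s['ee_pos'],s['ee_rot'])
p=[510.9,256.8,5.67]
for y in (-90,90):
    for X in [(-25.5,y-15,88),(-25.5,y+15,88),(74.5,y-15,88),(74.5,y+15,88),(24.5,y,88)]:
        u=proj(w,W(p,X)); print(X,np.round(u)); cv2.circle(im,tuple(int(round(a)) for a in u),3,(0,0,255),1)
cv2.imwrite('pics/w3.png',im)
```

```text
[542.53287515 170.02318613 177.80952916] [1.79947300e+02 9.79832076e-02 5.87205601e+00]
(-25.5, -105, 88) [336. 253.]
(-25.5, -75, 88) [305. 253.]
(74.5, -105, 88) [338. 150.]
(74.5, -75, 88) [304. 150.]
(24.5, -90, 88) [321. 204.]
(-25.5, 75, 88) [152. 252.]
(-25.5, 105, 88) [122. 252.]
(74.5, 75, 88) [133. 150.]
(74.5, 105, 88) [ 99. 149.]
(24.5, 90, 88) [127. 204.]
```

View pics/w3.png

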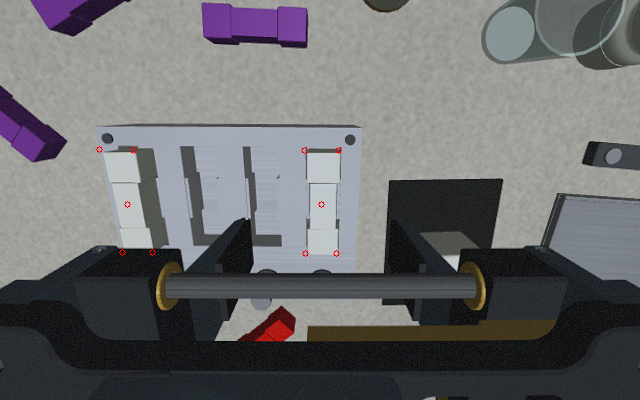

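Both bars stand proud within 2–3 px of the prediction. The bar 0 neck is at (323,205), between the fingers.

>>> {"op": "apply_moves", "data": {
  "increments": [
    [1,0,-0.001,-0.035,0,0,0],
    [1,0,-0.001,-0.03,0,0,0],
    [1,0,0,-0.025,0,0,0],
    [-0.3,0,0,-0.006,0,0,0],
    [-0.3,0,0,0,0,0,0]
  ]
}}

```text
time_s: 19.27
ee_pos: [541.3, 166.4, 80.9]
ee_rot: [179.9, 0.3, 5.7]
force: [-0.8, -0.8, 0.1]
gripper_width: 80.2
gripper_force: 0.0
```

>>> {"op": "apply_moves", "data": {
  "increments": [
    [-0.3,0,0,0,0,0,0],
    [-1,0,0,0,0,0,0],
    [-1,0,0,0,0,0,0],
    [-1,0,0,0,0,0,0],
    [-1,0,0,0,0,0,0]
  ],
  "newtons": 30
}}

```text
time_s: 19.68
ee_pos: [543.5, 168.1, 83.5]
ee_rot: [-180.0, -0.1, 5.8]
force: [0.1, 0.1, 0.5]
gripper_width: 47.1
gripper_force: 0.0
```

>>> {"op": "apply_moves", "data": {
  "increments": [
    [-1,0,0,0,0,0,0],
    [-1,0,0,0,0,0,0],
    [-1,0,0,0,0,0,0],
    [-1,0,0,0,0,0,0],
    [-1,0,0,0,0,0,0]
  ]
}}

```text
time_s: 20.1
ee_pos: [543.0, 168.1, 82.5]
ee_rot: [-180.0, 0.0, 5.8]
force: [0.1, 0.8, 0.3]
gripper_width: 23.9
gripper_force: 30.0
```

>>> {"op": "apply_moves", "data": {
  "increments": [
    [-1,0,0,0.004,0,0,0],
    [-1,0,0,0.015,0,0,0],
    [-1,0,0,0.03,0,0,0],
    [-1,0,-0.01,0.03,0,0,0],
    [-1,-0.005,-0.035,0.01,0,0,-0.4]
  ]
}}

```text
time_s: 20.52
ee_pos: [541.4, 126.3, 175.8]
ee_rot: [-179.8, -0.5, 5.6]
force: [2.0, -0.6, -1.7]
gripper_width: 23.8
gripper_force: 30.0
```

>>> {"op": "apply_moves", "data": {
  "increments": [
    [-1,-0.005,-0.035,0,0,0,-0.4],
    [-1,-0.005,-0.035,0,0,0,-0.4],
    [-1,-0.005,-0.035,0,0,0,-0.4],
    [-1,-0.006,-0.035,0,0,0,-0.4],
    [-1,-0.006,-0.035,0,0,0,-0.4]
  ]
}}

```text
time_s: 20.93
ee_pos: [510.3, -53.5, 171.6]
ee_rot: [180.0, 0.0, 3.4]
force: [0.8, 0.4, -1.1]
gripper_width: 23.7
gripper_force: 30.0
```

>>> {"op": "apply_moves", "data": {
  "increments": [
    [-1,-0.006,-0.035,0,0,0,-0.4],
    [-1,-0.006,-0.035,0,0,0,-0.4],
    [-1,-0.006,-0.035,0,0,0,-0.4],
    [-1,-0.006,-0.035,0,0,0,-0.4],
    [-1,-0.002,-0.026,0,0,0,-0.3]
  ]
}}

```text
time_s: 21.35
ee_pos: [483.8, -220.5, 171.6]
ee_rot: [180.0, 0.0, 1.4]
force: [0.1, 0.2, -0.9]
gripper_width: 23.8
gripper_force: 30.0
```

>>> {"op": "apply_moves", "data": {
  "increments": [
    [-1,0,0,-0.02,0,0,0],
    [-1,0,0,-0.03,0,0,0],
    [-1,0,0,-0.03,0,0,0],
    [-1,0,0,-0.03,0,0,0],
    [-1,0,0,0,0,0,0]
  ]
}}

```text
time_s: 21.77
ee_pos: [480.9, -216.3, 56.5]
ee_rot: [-179.7, 0.6, 1.5]
force: [-2.1, 1.6, -2.1]
gripper_width: 23.9
gripper_force: 30.0
```

>>> {"op": "apply_moves", "data": {
  "increments": [
    [-1,0,0,-0.015,0,0,0],
    [-1,0,0,-0.01,0,0,0],
    [-1,0,0,-0.003,0,0,0],
    [-1,0,0,0,0,0,0],
    [-1,0,0,0,0,0,0]
  ]
}}

```text
time_s: 22.18
ee_pos: [485.6, -218.2, 34.4]
ee_rot: [180.0, -0.1, 1.5]
force: [0.6, 0.2, -0.5]
gripper_width: 23.7
gripper_force: 30.0
```

>>> {"op": "apply_moves", "data": {
  "increments": [
    [-1,0,0,-0.001,0,0,0],
    [-1,0,0,-0.001,0,0,0],
    [-1,0,0,0,0,0,0]
  ]
}}

```text
time_s: 22.43
ee_pos: [485.2, -218.1, 31.9]
ee_rot: [180.0, -0.0, 1.5]
force: [0.1, -0.2, -1.0]
gripper_width: 24.0
gripper_force: 30.0
```

>>> {"op": "apply_moves", "data": {
  "increments": [
    [-1,0,0,-0.0015,0,0,0],
    [-1,0,0,-0.001,0,0,0],
    [-1,0,0,0,0,0,0]
  ]
}}

```text
time_s: 22.68
ee_pos: [484.9, -217.9, 28.8]
ee_rot: [-180.0, 0.0, 1.5]
force: [0.5, 0.1, -0.8]
gripper_width: 24.0
gripper_force: 30.0
```

>>> {"op": "apply_moves", "data": {
  "increments": [
    [-1,0,0,-0.001,0,0,0],
    [-1,0,0,0,0,0,0]
  ]
}}

```text
time_s: 22.85
ee_pos: [485.0, -218.0, 28.5]
ee_rot: [180.0, 0.0, 1.5]
force: [-0.8, 0.9, 3.7]
gripper_width: 23.7
gripper_force: 30.0
```

>>> {"op": "apply_moves", "data": {
  "increments": [
    [0,0,0,0,0,0,0],
    [0,0,0,0,0,0,0],
    [0,0,0,0,0,0,0],
    [0,0,0,0.02,0,0,0],
    [0,0,0,0.04,0,0,0]
  ]
}}

```text
time_s: 23.27
ee_pos: [481.9, -216.5, 84.5]
ee_rot: [-179.7, 0.6, 1.5]
force: [1.0, -0.2, -0.2]
gripper_width: 45.5
gripper_force: 0.0
```

>>> {"op": "apply_moves", "data": {
  "increments": [
    [0.5,0,0.01,0.04,0,0,0],
    [1,0.003,0.035,0.035,0,0,0.3],
    [1,0.003,0.037,0.01,0,0,0.3],
    [1,0.003,0.037,0,0,0,0.3],
    [1,0.003,0.037,0,0,0,0.3]
  ]
}}

```text
time_s: 23.68
ee_pos: [497.0, -66.4, 168.7]
ee_rot: [180.0, -0.2, 2.6]
force: [0.1, -0.2, -0.8]
gripper_width: 75.7
gripper_force: 0.0
```

>>> {"op": "apply_moves", "data": {
  "increments": [
    [1,0.003,0.037,0,0,0,0.3],
    [1,0.003,0.037,0,0,0,0.3],
    [1,0.003,0.037,0,0,0,0.3],
    [1,0.003,0.037,0,0,0,0.3],
    [1,0.003,0.037,0,0,0,0.3]
  ]
}}

```text
time_s: 24.1
ee_pos: [511.3, 119.2, 167.4]
ee_rot: [180.0, -0.0, 4.2]
force: [1.2, -0.6, -0.1]
gripper_width: 90.8
gripper_force: 0.0
```

>>> {"op": "apply_moves", "data": {
  "increments": [
    [1,0.003,0.037,0,0,0,0.3],
    [1,0.003,0.037,0,0,0,0.3],
    [1,0.003,0.037,0,0,0,0.3],
    [1,0.003,0.037,0,0,0,0.3],
    [1,0.001,0.037,0,0,0,0]
  ]
}}

```text
time_s: 24.52
ee_pos: [524.6, 304.3, 167.2]
ee_rot: [180.0, -0.0, 5.4]
force: [-0.2, -0.3, -0.3]
gripper_width: 91.0
gripper_force: 0.0
```

>>> {"op": "apply_moves", "data": {
  "increments": [
    [1,0,0.002,0,0,0,0],
    [1,0,0,0,0,0,0],
    [1,0,0,0,0,0,0]
  ]
}}

```text
time_s: 24.77
ee_pos: [524.2, 304.0, 166.9]
ee_rot: [179.9, 0.1, 5.4]
force: [0.1, -0.0, 0.1]
gripper_width: 91.4
gripper_force: 0.0
```

Run:
```python
from h import *
w=cams.grab_frame('wrist'); s=status.state(); print(s['ee_pos'],s['ee_rot'])
p=[510.9,256.8,5.67]
a=finder.trace('bar3_mid','wrist')
for d in a: print(d['rect'],d['score'])
for y in (90,):
    for X in [(-25.5,y-15,88),(-25.5,y+15,88),(74.5,y-15,88),(74.5,y+15,88),(24.5,y,88)]: print(X,np.round(proj(w,W(p,X))))
```

```text
[524.28394596 303.3933095  167.07524232] [1.79942789e+02 5.01770059e-02 5.37496129e+00]
[251.0, 141.6, 42.8, 112.3] 0.65
(-25.5, 75, 88) [288. 253.]
(-25.5, 105, 88) [256. 253.]
(74.5, 75, 88) [283. 145.]
(74.5, 105, 88) [247. 145.]
(24.5, 90, 88) [269. 202.]
```

>>> {"op": "apply_moves", "data": {
  "increments": [
    [1,0,0.022,0,0,0,0.3],
    [1,0,0.022,-0.02,0,0,0],
    [1,0,0,-0.035,0,0,0],
    [1,0,0,-0.025,0,0,0],
    [-0.3,0,0,-0.005,0,0,0]
  ]
}}

```text
time_s: 25.28
ee_pos: [522.0, 345.5, 78.0]
ee_rot: [179.7, 0.5, 5.6]
force: [-0.1, 0.8, -0.3]
gripper_width: 87.1
gripper_force: 0.0
```

>>> {"op": "apply_moves", "data": {
  "increments": [
    [-0.3,0,0,0,0,0,0],
    [-0.3,0,0,0,0,0,0],
    [-1,0,0,0,0,0,0],
    [-1,0,0,0,0,0,0],
    [-1,0,0,0,0,0,0]
  ]
}}

```text
time_s: 25.7
ee_pos: [525.4, 348.6, 84.1]
ee_rot: [-179.9, -0.2, 5.7]
force: [0.1, -0.8, -0.8]
gripper_width: 54.0
gripper_force: 0.0
```

>>> {"op": "apply_moves", "data": {
  "increments": [
    [-1,0,0,0,0,0,0],
    [-1,0,0,0,0,0,0],
    [-1,0,0,0,0,0,0],
    [-1,0,0,0,0,0,0],
    [-1,0,0,0,0,0,0]
  ]
}}

```text
time_s: 26.12
ee_pos: [524.5, 348.5, 82.4]
ee_rot: [180.0, -0.0, 5.7]
force: [0.2, -0.3, 1.6]
gripper_width: 23.5
gripper_force: 30.0
```

>>> {"op": "apply_moves", "data": {
  "increments": [
    [-1,0,0,0.004,0,0,0],
    [-1,0,0,0.015,0,0,0],
    [-1,0,0,0.03,0,0,0],
    [-1,0,-0.01,0.03,0,0,0],
    [-1,-0.002,-0.036,0.01,0,0,-0.2]
  ]
}}

```text
time_s: 26.53
ee_pos: [525.1, 306.9, 175.7]
ee_rot: [-179.7, -0.5, 5.7]
force: [1.2, -0.7, -1.1]
gripper_width: 23.7
gripper_force: 30.0
```

>>> {"op": "apply_moves", "data": {
  "increments": [
    [-1,0,-0.036,0,0,0,-0.2],
    [-1,0,-0.036,0,0,0,-0.2],
    [-1,0,-0.036,0,0,0,-0.2],
    [-1,0,-0.036,0,0,0,-0.2],
    [-1,0,-0.036,0,0,0,-0.2]
  ]
}}

```text
time_s: 26.95
ee_pos: [522.0, 120.8, 171.5]
ee_rot: [180.0, 0.0, 4.5]
force: [0.1, -0.1, -0.9]
gripper_width: 23.8
gripper_force: 30.0
```

>>> {"op": "apply_moves", "data": {
  "increments": [
    [-1,-0.003,-0.036,0,0,0,-0.3],
    [-1,-0.003,-0.036,0,0,0,-0.3],
    [-1,-0.003,-0.036,0,0,0,-0.3],
    [-1,-0.003,-0.036,0,0,0,-0.3],
    [-1,-0.003,-0.036,0,0,0,-0.3]
  ]
}}

```text
time_s: 27.37
ee_pos: [506.9, -59.2, 171.5]
ee_rot: [180.0, 0.0, 3.0]
force: [0.1, -0.0, -1.7]
gripper_width: 24.1
gripper_force: 30.0
```

>>> {"op": "apply_moves", "data": {
  "increments": [
    [-1,-0.003,-0.036,0,0,0,-0.3],
    [-1,-0.003,-0.036,0,0,0,-0.3],
    [-1,-0.003,-0.036,0,0,0,-0.3],
    [-1,-0.003,-0.036,0,0,0,-0.3],
    [-1,-0.003,-0.036,0,0,0,-0.3]
  ]
}}

```text
time_s: 27.78
ee_pos: [491.9, -239.3, 171.5]
ee_rot: [-180.0, 0.0, 1.5]
force: [0.1, 0.6, -1.2]
gripper_width: 23.8
gripper_force: 30.0
```

>>> {"op": "apply_moves", "data": {
  "increments": [
    [-1,-0.003,-0.036,0,0,0,0],
    [-1,-0.002,-0.024,0,0,0,0],
    [-1,0,0,0,0,0,0],
    [-1,0,0,0,0,0,0]
  ]
}}

```text
time_s: 28.12
ee_pos: [487.1, -298.4, 171.1]
ee_rot: [-180.0, 0.0, 1.4]
force: [-0.5, 0.8, -1.5]
gripper_width: 23.8
gripper_force: 30.0
```

Lower to about 29.5 (-141).

>>> {"op": "apply_moves", "data": {
  "increments": [
    [-1,0,0,-0.035,0,0,0],
    [-1,0,0,-0.035,0,0,0],
    [-1,0,0,-0.035,0,0,0],
    [-1,0,0,-0.023,0,0,0],
    [-1,0,0,-0.006,0,0,0]
  ]
}}

```text
time_s: 28.53
ee_pos: [485.0, -294.3, 33.5]
ee_rot: [-179.7, 0.4, 1.6]
force: [-0.4, 0.1, -1.3]
gripper_width: 23.8
gripper_force: 30.0
```

>>> {"op": "apply_moves", "data": {
  "increments": [
    [-1,0,0,-0.001,0,0,0],
    [-1,0,0,-0.001,0,0,0],
    [-1,0,0,0,0,0,0],
    [-1,0,0,0,0,0,0]
  ]
}}

```text
time_s: 28.87
ee_pos: [488.8, -298.0, 37.2]
ee_rot: [179.9, -0.2, 1.5]
force: [0.1, 0.1, -1.8]
gripper_width: 23.9
gripper_force: 30.0
```

>>> {"op": "apply_moves", "data": {
  "increments": [
    [-1,0,0,-0.001,0,0,0],
    [-1,0,0,-0.001,0,0,0],
    [-1,0,0,0,0,0,0],
    [-1,0,0,0,0,0,0]
  ]
}}

```text
time_s: 29.2
ee_pos: [487.5, -297.7, 33.6]
ee_rot: [180.0, -0.0, 1.5]
force: [-0.1, -0.2, -1.5]
gripper_width: 23.5
gripper_force: 30.0
```

>>> {"op": "apply_moves", "data": {
  "increments": [
    [-1,0,0,-0.0015,0,0,0],
    [-1,0,0,-0.0015,0,0,0],
    [-1,0,0,0,0,0,0],
    [-1,0,0,0,0,0,0]
  ]
}}

```text
time_s: 29.53
ee_pos: [487.4, -297.5, 30.1]
ee_rot: [-180.0, 0.0, 1.5]
force: [0.2, 0.3, -1.4]
gripper_width: 23.9
gripper_force: 30.0
```

>>> {"op": "apply_moves", "data": {
  "increments": [
    [-1,0,0,-0.001,0,0,0],
    [-1,0,0,-0.001,0,0,0],
    [-1,0,0,0,0,0,0]
  ]
}}

```text
time_s: 29.78
ee_pos: [487.7, -297.7, 28.4]
ee_rot: [180.0, -0.0, 1.5]
force: [-0.4, -0.8, -1.1]
gripper_width: 23.8
gripper_force: 30.0
```

>>> {"op": "apply_moves", "data": {
  "increments": [
    [-1,0,0,-0.0007,0,0,0],
    [0,0,0,0,0,0,0],
    [0,0,0,0,0,0,0],
    [0,0,0,0,0,0,0],
    [0,0,0,0.02,0,0,0]
  ]
}}

```text
time_s: 30.2
ee_pos: [485.3, -296.2, 44.7]
ee_rot: [-179.8, 0.4, 1.5]
force: [-0.4, 0.5, -0.1]
gripper_width: 45.0
gripper_force: 0.0
```

>>> {"op": "apply_moves", "data": {
  "increments": [
    [0,0,0,0.04,0,0,0],
    [0.5,0,0,0.04,0,0,0],
    [1,0.012,0.004,0.04,0,0,7],
    [1,0.012,0.004,0.03,0,0,7],
    [1,0.012,0.004,0,0,0,7]
  ]
}}

```text
time_s: 30.62
ee_pos: [527.0, -287.4, 205.2]
ee_rot: [179.3, -0.5, 22.8]
force: [1.1, -0.7, 1.3]
gripper_width: 69.3
gripper_force: 0.0
```

>>> {"op": "apply_moves", "data": {
  "increments": [
    [1,0.012,0.004,0,0,0,7],
    [1,0.012,0.004,0,0,0,7],
    [1,0.012,0.004,0,0,0,7],
    [1,0.012,0.004,0,0,0,7],
    [1,0.012,0.004,0,0,0,7]
  ]
}}

```text
time_s: 31.03
ee_pos: [583.9, -265.3, 197.2]
ee_rot: [-180.0, 0.0, 57.8]
force: [0.3, -1.2, 0.2]
gripper_width: 91.0
gripper_force: 0.0
```

>>> {"op": "apply_moves", "data": {
  "increments": [
    [1,0.012,0.004,0,0,0,7],
    [1,0.012,0.004,0,0,0,7],
    [1,0.009,0,0,0,0,7],
    [1,0,0,0,0,0,6],
    [1,0,0,0,0,0,0]
  ]
}}

```text
time_s: 31.45
ee_pos: [616.8, -257.4, 196.8]
ee_rot: [-180.0, -0.0, 84.6]
force: [-0.1, 0.0, 0.1]
gripper_width: 91.2
gripper_force: 0.0
```

>>> {"op": "apply_moves", "data": {
  "increments": [
    [1,0,0,0,0,0,0]
  ]
}}

```text
time_s: 31.53
ee_pos: [616.3, -257.5, 197.0]
ee_rot: [-180.0, -0.0, 84.4]
force: [0.7, 0.8, -0.1]
gripper_width: 91.4
gripper_force: 0.0
```

Run:
```python
from h import *
w=cams.grab_frame('wrist'); save(w,'w4'); s=status.state(); print(s['ee_pos'],s['ee_rot'])
for d in finder.boxes_of('strap_mid','wrist'): print(d)
f=cams.grab_frame('scene'); save(f,'s4')
cv2.imwrite('pics/c4.png',np.hstack([cv2.resize(f['color'][110:230,180:340],(480,360),interpolation=cv2.INTER_CUBIC),cv2.resize(w['color'],(320,200)).repeat(1,0) if 0 else cv2.copyMakeBorder(cv2.resize(w['color'],(320,200)),0,160,0,0,cv2.BORDER_CONSTANT)])[:,:,::-1])
```

```text
[ 616.20394947 -257.60281939  197.17666516] [-1.79976324e+02 -7.51815545e-03  8.43485464e+01]
{'rect': [297.0, 78.5, 44.6, 186.0], 'score': 0.86}
```

View pics/c4.png

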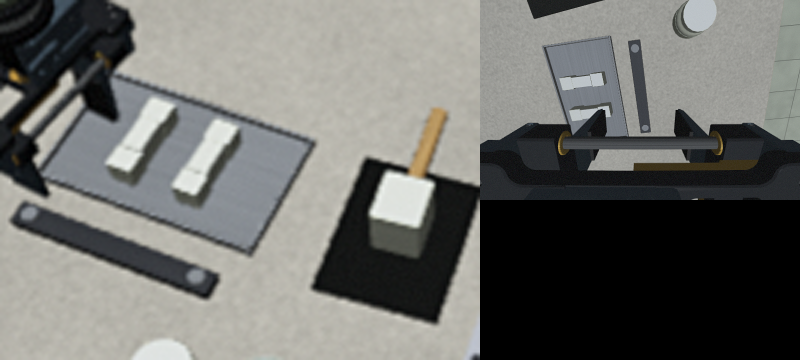

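Both bars lie flat and apart in the tray, the mallet head stands on its mat, and the strap is intact on the bench with bosses at wrist pixels (308,94) and (330,256).

Run:
```python
from h import *
w=cams.grab_frame('wrist')
a,b=at(w,308,94,19),at(w,330,256,19); print(a,b,(a+b)/2,np.linalg.norm(a-b),np.degrees(np.arctan2(*(a-b)[::-1])))
```

```text
[ 612.59887535 -156.18990404] [ 619.29566344 -360.57682101] [ 615.9472694  -258.38336252] 204.49659850080553 91.8766390746281
```

>>> {"op": "apply_moves", "data": {
  "increments": [
    [1,0,0,0,0,0,7],
    [1,0,0,0,0,0,0],
    [1,0,0,0,0,0,0]
  ]
}}

```text
time_s: 31.98
ee_pos: [616.3, -257.7, 197.5]
ee_rot: [180.0, 0.0, 91.3]
force: [0.5, -0.2, -0.0]
gripper_width: 90.9
gripper_force: 0.0
```

>>> {"op": "apply_moves", "data": {
  "increments": [
    [0.15,0,0,-0.03,0,0,0.3],
    [0.15,0,0,-0.03,0,0,0],
    [0.15,0,0,-0.03,0,0,0],
    [0.15,0,0,-0.03,0,0,0],
    [0.15,0,0,0,0,0,0]
  ],
  "newtons": 45
}}

```text
time_s: 32.4
ee_pos: [612.4, -256.0, 71.1]
ee_rot: [-179.4, -0.3, 91.6]
force: [-1.1, 0.8, -0.9]
gripper_width: 60.6
gripper_force: 0.0
```

>>> {"op": "apply_moves", "data": {
  "increments": [
    [0.15,0,0,-0.03,0,0,0],
    [0.15,0,0,-0.02,0,0,0],
    [0.15,0,0,-0.006,0,0,0],
    [0.15,0,0,0,0,0,0],
    [0.15,0,0,0,0,0,0]
  ]
}}

```text
time_s: 32.82
ee_pos: [617.5, -258.1, 23.0]
ee_rot: [179.9, 0.1, 91.7]
force: [0.3, -0.3, -0.2]
gripper_width: 52.3
gripper_force: 0.0
```

>>> {"op": "apply_moves", "data": {
  "increments": [
    [0.15,0,0,0,0,0,0],
    [0.15,0,0,0,0,0,0]
  ]
}}

```text
time_s: 32.98
ee_pos: [617.6, -258.2, 23.5]
ee_rot: [179.8, 0.1, 91.8]
force: [-0.0, 0.1, 0.3]
gripper_width: 52.3
gripper_force: 0.0
```

>>> {"op": "apply_moves", "data": {
  "increments": [
    [0.15,0,0,-0.004,0,0,0],
    [0.15,0,0,-0.001,0,0,0],
    [-1,0,0,0,0,0,0],
    [-1,0,0,0,0,0,0],
    [-1,0,0,0,0,0,0]
  ]
}}

```text
time_s: 33.4
ee_pos: [616.5, -257.6, 16.4]
ee_rot: [180.0, -0.0, 91.8]
force: [0.3, 0.6, 1.6]
gripper_width: 35.7
gripper_force: 0.0
```

>>> {"op": "apply_moves", "data": {
  "increments": [
    [-1,0,0,0,0,0,0],
    [-1,0,0,0,0,0,0],
    [-1,0,0,0,0,0,0]
  ]
}}

```text
time_s: 33.65
ee_pos: [616.5, -257.6, 16.4]
ee_rot: [180.0, 0.0, 91.8]
force: [0.7, -0.3, -0.9]
gripper_width: 28.0
gripper_force: 45.0
```

>>> {"op": "apply_moves", "data": {
  "increments": [
    [-1,0,0,0.004,0,0,0],
    [-1,0,0,0.02,0,0,0],
    [-1,0,0,0.035,0,0,0],
    [-1,0,0,0.035,0,0,0],
    [-1,0,0,0.035,0,0,0]
  ]
}}

```text
time_s: 34.07
ee_pos: [615.5, -257.2, 145.7]
ee_rot: [-179.8, -0.1, 91.8]
force: [1.3, 0.6, -3.9]
gripper_width: 27.6
gripper_force: 45.0
```

>>> {"op": "apply_moves", "data": {
  "increments": [
    [-1,0,0.02,0.03,0,0,0],
    [-1,-0.006,0.036,0.01,0,0,0.3],
    [-1,-0.006,0.036,0,0,0,0.3],
    [-1,-0.006,0.036,0,0,0,0.3],
    [-1,-0.006,0.036,0,0,0,0.3]
  ]
}}

```text
time_s: 34.48
ee_pos: [591.3, -92.1, 185.2]
ee_rot: [-179.9, -0.0, 93.0]
force: [1.2, 0.5, -5.0]
gripper_width: 27.4
gripper_force: 45.0
```

>>> {"op": "apply_moves", "data": {
  "increments": [
    [-1,-0.006,0.036,0,0,0,0.3],
    [-1,-0.006,0.036,0,0,0,0.3],
    [-1,-0.006,0.036,0,0,0,0.3],
    [-1,-0.006,0.036,0,0,0,0.3],
    [-1,-0.006,0.036,0,0,0,0.3]
  ]
}}

```text
time_s: 34.9
ee_pos: [561.1, 87.9, 184.9]
ee_rot: [-179.9, 0.0, 94.5]
force: [0.9, 0.1, -4.3]
gripper_width: 27.6
gripper_force: 45.0
```

>>> {"op": "apply_moves", "data": {
  "increments": [
    [-1,-0.006,0.036,0,0,0,0.3],
    [-1,-0.006,0.036,0,0,0,0.3],
    [-1,-0.006,0.036,0,0,0,0.3],
    [-1,-0.003,0.036,0,0,0,0.3],
    [-1,0,0.025,0,0,0,0]
  ]
}}

```text
time_s: 35.32
ee_pos: [539.7, 258.2, 184.9]
ee_rot: [-179.9, -0.0, 95.8]
force: [0.9, -0.8, -3.9]
gripper_width: 27.6
gripper_force: 45.0
```

>>> {"op": "apply_moves", "data": {
  "increments": [
    [-1,0,0,0,0,0,0],
    [-1,0,0,0,0,0,0],
    [-1,0,0,0,0,0,0]
  ]
}}

```text
time_s: 35.57
ee_pos: [540.9, 254.8, 184.8]
ee_rot: [-179.9, 0.1, 95.7]
force: [-0.6, 0.3, -4.3]
gripper_width: 27.6
gripper_force: 45.0
```

>>> {"op": "apply_moves", "data": {
  "increments": [
    [-1,-0.004,0.001,-0.03,0,0,0],
    [-1,0,0,-0.03,0,0,0],
    [-1,0,0,-0.025,0,0,0],
    [-1,0,0,-0.011,0,0,0],
    [-1,0,0,-0.003,0,0,0]
  ]
}}

```text
time_s: 35.98
ee_pos: [536.1, 254.5, 84.0]
ee_rot: [-179.7, 0.1, 95.6]
force: [0.9, -0.4, -3.6]
gripper_width: 27.9
gripper_force: 45.0
```

>>> {"op": "apply_moves", "data": {
  "increments": [
    [-1,0,0,-0.001,0,0,0],
    [-1,0,0,-0.001,0,0,0],
    [-1,0,0,0,0,0,0],
    [-1,0,0,0,0,0,0]
  ]
}}

```text
time_s: 36.32
ee_pos: [538.4, 256.7, 85.9]
ee_rot: [179.8, -0.1, 95.7]
force: [0.3, -0.7, -3.2]
gripper_width: 27.8
gripper_force: 45.0
```

>>> {"op": "apply_moves", "data": {
  "increments": [
    [-1,0,0,-0.001,0,0,0],
    [-1,0,0,0,0,0,0],
    [-1,0,0,0,0,0,0]
  ]
}}

```text
time_s: 36.57
ee_pos: [537.5, 256.5, 83.8]
ee_rot: [180.0, -0.0, 95.7]
force: [0.2, 0.8, -4.2]
gripper_width: 27.8
gripper_force: 45.0
```

>>> {"op": "apply_moves", "data": {
  "increments": [
    [-1,-0.001,0,-0.001,0,0,0],
    [-1,0,0,-0.001,0,0,0],
    [-1,0,0,0,0,0,0],
    [-1,0,0,0,0,0,0]
  ]
}}

```text
time_s: 36.9
ee_pos: [536.4, 256.4, 81.3]
ee_rot: [-180.0, 0.0, 95.7]
force: [0.1, -0.0, -3.7]
gripper_width: 27.7
gripper_force: 45.0
```

>>> {"op": "apply_moves", "data": {
  "increments": [
    [-1,0,0,-0.001,0,0,0],
    [-1,0,0,0,0,0,0]
  ]
}}

```text
time_s: 37.07
ee_pos: [536.6, 256.4, 80.4]
ee_rot: [180.0, -0.0, 95.7]
force: [-0.1, -0.0, -2.8]
gripper_width: 27.4
gripper_force: 45.0
```

Touching now. I release, rise and check.

>>> {"op": "apply_moves", "data": {
  "increments": [
    [-1,0,0,-0.0005,0,0,0],
    [0.4,0,0,0,0,0,0],
    [0.4,0,0,0,0,0,0],
    [0.4,0,0,0,0,0,0],
    [0.4,0,0,0,0,0,0]
  ]
}}

```text
time_s: 37.48
ee_pos: [536.7, 256.5, 80.2]
ee_rot: [179.9, -0.0, 95.7]
force: [-0.1, -0.6, 0.3]
gripper_width: 51.5
gripper_force: 0.0
```

>>> {"op": "apply_moves", "data": {
  "increments": [
    [0.4,0,0,0.03,0,0,0],
    [0.4,0,0,0.035,0,0,0],
    [1,0,0,0.035,0,0,0],
    [1,0.01,-0.03,0.03,0,0,0],
    [1,0.01,-0.035,0.03,0,0,0]
  ]
}}

```text
time_s: 37.9
ee_pos: [555.2, 197.6, 237.5]
ee_rot: [179.8, -0.0, 95.9]
force: [0.6, -0.1, -0.9]
gripper_width: 80.9
gripper_force: 0.0
```

>>> {"op": "apply_moves", "data": {
  "increments": [
    [1,0.01,-0.035,0.03,0,0,0],
    [1,0,-0.035,0.03,0,0,0],
    [1,0,-0.035,0,0,0,0],
    [1,0,0,0,0,0,0],
    [1,0,0,0,0,0,0]
  ]
}}

```text
time_s: 38.32
ee_pos: [563.7, 97.9, 289.2]
ee_rot: [179.9, -0.0, 95.5]
force: [0.3, 1.6, 0.6]
gripper_width: 91.3
gripper_force: 0.0
```

Run:
```python
from h import *
w=cams.grab_frame('wrist'); f=cams.grab_frame('scene'); g=cams.grab_frame('side')
p=[510.9,256.8,5.67]
im=np.vstack([np.hstack([cv2.resize(f['color'][110:310,180:450],(400,296)),cv2.resize(w['color'],(400,250))[:].copy() if 0 else cv2.copyMakeBorder(cv2.resize(w['color'],(400,250)),0,46,0,0,cv2.BORDER_CONSTANT)]),
 np.hstack([cv2.resize(g['color'][150:300,200:400],(400,300)),np.zeros((300,400,3),np.uint8)])])
cv2.imwrite('pics/end.png',im[:,:,::-1])
```

```text
(no output)
```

View pics/end.png

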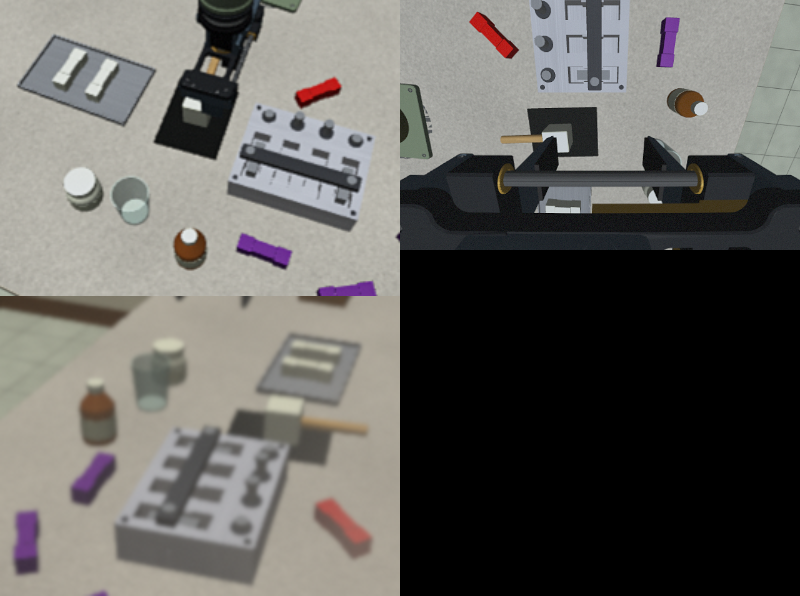

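The pictures show the strap flat across the middle of the cavities, pegs 0 and 3 down and bars side by side in the tray. The mallet head is on its mat and the bystanders are undisturbed. I hand it in.

```bash
python3 -c "
from workcell import env
print(env.job_done())"
```

```text
the job is handed in; nothing more can be done
None
```

The job is done and handed in: pegs 0 and 3 struck fully down (cavities 1 and 2 were empty), both bars flat side by side in the tray, the mallet head on its mat, the strap back across the mould, and the bottle, beaker and jar undisturbed.

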